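# Roll down a slatted rail with the sprung press roller

## Robot

A 6-joint arm with a two-finger parallel gripper is mounted at the origin on a cart in front of the work surface, level with it; the furniture and walls round the work are solid. World frame = base frame: x ahead of the robot, y to its left, z up, the work surface at z = 0. Lengths are in mm, angles in rad, forces in N, time in s.
With the tool pointing down it reaches from about 400 to 925 mm from the base axis. Payload 12.5 kg.
Tool frame: the origin (TCP) lies on the mounting face of the last link; the fingertips stand 190 mm ahead of it and the grasp point (between the pads) lies 171 mm ahead of it; z points along the fingers, y is the line along which they close (so a half turn about z gives the same grasp; the last joint's range is limited). The gripper opens to 95 mm and grips with 3 to 60 N. Pads are 20 mm wide; open, the fingers measure 119 mm over their backs; the gripper's body (75 mm by 180 mm) begins 59 mm behind the grasp point.
Start: joints at [1.238, 0.491, 1.559, -0, 1.092, -0.106], TCP at [140.513, 609, 404.761] pointing down, gripper open.
Joint ranges: [-3.1, 3.1], [-0.84, 2.19], [0.05, 2.79], [-1.13, 4.28], [0.06, 2.93], [-2.69, 2.69]. Speed limits (rad/s): [2.22, 2.22, 2.79, 3.14, 3.14, 3.14].

## Interface

Orientations are given as [roll, pitch, yaw] about the fixed x, y, z axes, in that order (R = Rz(yaw) Ry(pitch) Rx(roll)).
In Python, from cell import * gives the robot as it stands.
- The arm moves only by the tool arm_command, never from a script. Its argument "rows" is a list that holds one entry, the list of rows, each a list of 7 numbers: the shift along the tool's x, y, z normalised to -1 to 1, where 1 is 0.15 m, then the turn, a rotation vector about the tool's x, y, z normalised to -1 to 1, where 1 is 360 degrees, then the opening, from -1 (shut) to 1 (fully open). A call has 1 to 10 rows; each row is the pose to reach, as a shift and turn from the pose commanded when the call began, along the tool's axes at that moment, turning the shorter way round; what a row does not reach only later rows make up. A row lasts 1/12 s, in which the tool goes at most 41.7 mm and 7.16 degrees, less where a joint would pass 70% of its speed; a pose out of reach is approached as far as the arm can. A call with a number of a shift or a turn outside -1 to 1 is refused whole. A call with a gripper value outside its range is refused whole. The fingers move at their own pace and stop on an object; the grip force is fixed at half the most. Time passes only in rows, so rows that repeat a pose let the fingers close. It gives the time, the measured TCP pose, the force, the opening and the grip force at its end, in the units of the state.
- state(): the state, without advancing time (a new reading comes with each control period).
- read_camera(name): name is "side" or "top" or "wrist"; returns (picture, depth): 384x512x3 uint8, red, green, blue; 384x512 float32, mm along the optical axis (not along the pixel's ray), 0 where there is no reading.
- get_calibration(name): a dict with "camera_matrix" (3x3 intrinsics, pixels), "position" and "orientation" of the camera in the world; the wrist camera has in their place "hand_eye" (4x4, takes a point from camera to tool coordinates, whose origin is the TCP and whose axes are the flange's). Camera axes: x right, y up, looking along -z (the intrinsics and any distortion apply to the point x, -y, -z); pixel columns grow to the right and rows downward; lengths in mm; the calibration is good to about 2 mm. A picture is of the moment at which its call begins: read the wrist's pose just before it. get_calibration takes no time and is no camera call.
- job_done(): hands the job in; it is judged then, once.
The state is a dict: "t": time; "joints": joint angles; "qvel": joint speeds; "tau": joint torques, N m; "eef_pos": TCP position; "tcp_rot": TCP orientation; "ft_force": force on the tool from outside, world axes, zero at the start; "moment": the same for the moment, N m; "opening": opening from 0.0 (shut) to 1.0 (fully open); "grip_force": force on a finger pad.
Only numpy, scipy, OpenCV 4.12 (cv2) and the standard library are available. Lean on these libraries where they do the work, as an engineer would, in place of code of your own. Each camera call takes 0.05 s, during which the arm holds its last target. There are 200 camera calls.

## Task

Draw the press roller out of its holder by the tail and let go of it standing on the open bench, then take it by the sprung grip block, set it squarely on the start deck of the slatted rail, both rollers on the deck, and roll it along the rail in one unbroken pass towards the end deck, without lifting it off on the way, pressing steadily so that all four slats go down flush one after the other but never so hard that the grip block's spring bottoms out. Do not press on the rail with the gripper itself. Finally put the roller down upright on the open bench off the rail, let go, and leave the bystanding things alone.

Things in the scene. Friction and masses are not known exactly. Their poses are not given: they have to be found in the camera images.
- press_roller: Loose press roller, 170 x 45 x 104 mm, 0.45 kg. Two rubber rollers (32 mm diameter, 36 wide, axles along y at x = +-22 mm) under a steel chassis (x -40 to +40 mm, 41 mm up) with a sprung wooden grip block on top; a flat tail to -x ends in a tail grip. Stands level, rolls along x under 1 N. Origin: centre of the rollers' underside; +x away from the tail. Starts in the holder, tail sticking out.
- tail_grip (a point): Grip point of the black upright tail grip of the press roller, a block 30 mm (roller's x) x 18 mm (y) x 48 mm high at x = -115 mm in the roller's frame. This point is 72 mm above the rollers' underside, the block's top 85 mm, its underside 37 mm. Take it from above across its 18 mm. At the start it lies about 85 mm outside the holder's open edge, beside the rail.
- grip_top (a point): Middle of the top of the dark wooden grip block, straight above the roller's origin: 36 mm (roller's x) x 30 mm (y) x 40 mm high; top 104 mm and underside 64 mm above the rollers' underside with the spring relaxed. Take it from above across its 30 or its 36 mm; out of reach while under the holder's roof. It sinks up to 16 mm towards the chassis (joint grip).
- grip (a joint): Spring travel of the grip block, 0 (relaxed) to 0.016 m (bottomed out), growing as the block is pressed down. Pressing force is 5 N at the start of travel and grows 0.7 N per mm: about 11 N at 8 mm, 16 N at the end.
- holder: Grey garage fixed to the bench, 61 mm wide (y), 124 mm high, walls 4 mm: two sides, back and roof, no floor. In its frame it runs from x = -30 mm (open side) to +52 mm (back); origin on the bench, -x points out of the open side. The roller starts at x = -9 to +6 mm, facing along its x, and rolls straight out on the bench, left of the rail; drawn out 100 mm its grip block is free.
- rail: Slatted rail fixed to the bench, 208 x 54 mm (y); +x is the rolling direction. Origin on its middle line, 24 mm below the deck tops; the decks stand 24 to 42 mm above the bench (see rail_start). Start deck x -110 to -36 mm, four wooden slats 26 x 46 mm (x -36 to +68), end deck +68 to +98. Slats start 3 mm above the decks; each is push-fit: yields to about 4 N and stays down.
- rail_start (a point): Point on the top of the start deck, the longer one, in its middle line at x = -78 mm in the rail's frame. With the roller's origin here both rollers stand on the deck, clear of the first slat; 10 mm further back or forward is the limit. Its height is the deck height.
- rail_end (a point): Middle of the top of the end deck, the shorter one, at x = +83 mm in the rail's frame, same height. The front roller has passed the last slat when the roller's origin is at x = +55 mm.
- slat_1 (a joint): How far slat 1 (counted from the start deck; centre at x = -23 mm in the rail's frame) has been pressed down: 0 = 3 mm proud, 0.003 m = flush with the decks.
- slat_2 (a joint): How far slat 2 (counted from the start deck; centre at x = 3 mm in the rail's frame) has been pressed down: 0 = 3 mm proud, 0.003 m = flush with the decks.
- slat_3 (a joint): How far slat 3 (counted from the start deck; centre at x = 29 mm in the rail's frame) has been pressed down: 0 = 3 mm proud, 0.003 m = flush with the decks.
- slat_4 (a joint): How far slat 4 (counted from the start deck; centre at x = 55 mm in the rail's frame) has been pressed down: 0 = 3 mm proud, 0.003 m = flush with the decks.
- core_1: Bystander: black flanged winding core standing upright, 62 mm wide, 112 mm high; origin at its underside.
- label_roll: Bystander: roll of white labels lying flat, 73 mm across, 40 mm high; origin at its underside.
- spray_can: Bystander: spray can with green cap standing upright behind the holder, 52 mm across, 171 mm high; origin at its underside.

How it is judged:
By the outcome, as a careful person would: the job done as asked, in the order asked, and still so for the second after the job is handed in, with the robot touching nothing.
It also fails if it takes over 67 s, if anything falls off the work surface, if the arm or the gripper's body presses on something with over 40 N, if the wrist force passes 120 N, or if a joint passes its speed limit or range.

## Working session

There is one attempt and no reset: what is moved stays moved. The work goes in short steps, Python scripts to look and compute and a tool call to move; the robot and the scene stay as the last step left them, time stands still between calls to the robot, and variables do not carry over. Pictures are saved under pics/ and viewed, at most 10 in all, crops included, and the job is handed in when it is done.

Besides the shell and the picture viewer there is one more tool, called after ">>>" as name(argument=value, ...), one argument or row to a line, values as JSON. arm_command: Moves the arm, as the interface text tells. Its arguments: {"type":"object","properties":{"rows":{"type":"array","items":{"type":"array","items":{"type":"array","items":{"type":"number","minimum":-1,"maximum":1}}}}},"required":["rows"]}

```bash
ls; mkdir -p pics
python3 - <<'E'
from cell import *
import cv2,numpy as np
s=state();print(s)
ims=[]
for n in ("side","top"):
    p,d=read_camera(n);np.savez(f"pics/{n}0.npz",p=p,d=d);cv2.imwrite(f"pics/{n}0.png",p[:,:,::-1])
    print(n,get_calibration(n))
print(get_calibration("wrist"))
E
```

```text
pics
{'t': 0.0, 'joints': array([ 1.23837244e+00,  4.91561678e-01,  1.55948375e+00,  7.00513839e-06,
        1.09171198e+00, -1.05586117e-01]), 'qvel': array([-0.00051028, -0.00010317,  0.00059941,  0.00169582, -0.0004857 ,
       -0.00022105]), 'tau': array([-9.53935751e-05, -6.12639070e+01, -2.58184719e+01,  6.92586112e-02,
        4.82360681e-02, -1.03970715e-04]), 'eef_pos': array([140.5153426 , 608.95431985, 404.1484987 ]), 'tcp_rot': array([-3.14043504e+00, -1.28931835e-04,  2.91475157e+00]), 'ft_force': array([-0.24240751,  0.07067301,  0.05299707]), 'moment': array([-0.02836372,  0.00457798,  0.02220071]), 'grip_force': 0.0, 'opening': 0.9980859457020715}
side {'camera_matrix': array([[406.41428912,   0.        , 246.06803678],
       [  0.        , 406.41428912, 191.58268079],
       [  0.        ,   0.        ,   1.        ]]), 'position': array([-101.07650762,  -32.30122844,  665.20167391]), 'orientation': array([ 0.85945067, -0.00905341, -1.7395501 ])}
top {'camera_matrix': array([[350.09402782,   0.        , 249.50277432],
       [  0.        , 350.09402782, 192.04015057],
       [  0.        ,   0.        ,   1.        ]]), 'position': array([ 420.4880054 , -135.63093263,  914.84347805]), 'orientation': array([ 1.80847948e-01,  8.05517352e-04, -1.58698338e+00])}
{'camera_matrix': array([[322.7751509 ,   0.        , 257.52962081],
       [  0.        , 322.7751509 , 196.79557428],
       [  0.        ,   0.        ,   1.        ]]), 'hand_eye': array([[ 7.12711932e-04,  9.60618341e-01,  2.77870285e-01,
         7.79672853e+01],
       [ 9.99999530e-01, -8.67098108e-04,  4.32715392e-04,
        -3.05879201e-01],
       [ 6.56615140e-04,  2.77869846e-01, -9.60618508e-01,
         2.10409419e+01],
       [ 0.00000000e+00,  0.00000000e+00,  0.00000000e+00,
         1.00000000e+00]])}
```

View pics/top0.png

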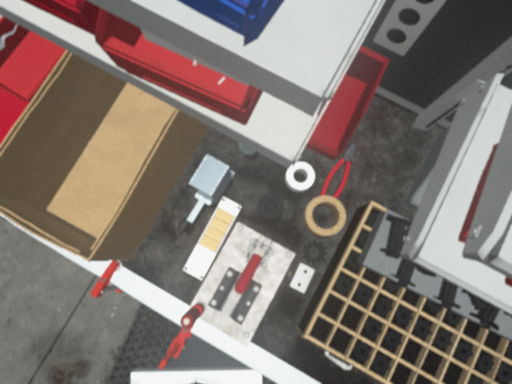

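View pics/side0.png

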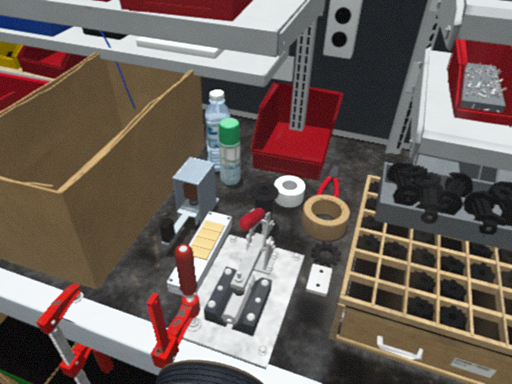

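```bash
cat > h.py <<'E'
import numpy as np,cv2
from scipy.spatial.transform import Rotation as R
from cell import *
def cam(n,st=None):
    c=get_calibration(n)
    if n=="wrist":
        T=np.eye(4);T[:3,:3]=R.from_euler('xyz',st['tcp_rot']).as_matrix();T[:3,3]=st['eef_pos'];T=T@c['hand_eye']
        return c['camera_matrix'],T[:3,:3],T[:3,3]
    return c['camera_matrix'],R.from_euler('xyz',c['orientation']).as_matrix(),c['position']
def cloud(d,K,Rm,t):
    v,u=np.mgrid[:d.shape[0],:d.shape[1]]
    x=(u-K[0,2])/K[0,0]*d;y=-(v-K[1,2])/K[1,1]*d
    P=np.stack([x,y,-d],-1)@Rm.T+t
    P[d==0]=np.nan
    return P
def ray(u,v,z,K,Rm,t):
    r=Rm@np.array([(u-K[0,2])/K[0,0],-(v-K[1,2])/K[1,1],-1.])
    return t+r*(z-t[2])/r[2]
def hmap(P,p,x0,x1,y0,y1,s=1.0):
    """orthographic map, world x up, y left; keeps highest point"""
    H=int((x1-x0)/s);W=int((y1-y0)/s)
    q=P.reshape(-1,3);c=p.reshape(-1,3);ok=np.isfinite(q[:,0]);q=q[ok];c=c[ok]
    o=np.argsort(q[:,2]);q=q[o];c=c[o]
    r=((x1-q[:,0])/s).astype(int);k=((y1-q[:,1])/s).astype(int)
    m=(r>=0)&(r<H)&(k>=0)&(k<W)
    z=np.full((H,W),np.nan);im=np.zeros((H,W,3),np.uint8)
    z[r[m],k[m]]=q[m,2];im[r[m],k[m]]=c[m]
    return z,im
E
python3 - <<'E'
from h import *
np.set_printoptions(linewidth=250,precision=0,suppress=True)
for n in("top","side"):
    a=np.load(f"pics/{n}0.npz");P=cloud(a['d'],*cam(n))
    if n=="top":
        # key pixels
        for u,v in [(208,178),(190,215),(197,265),(230,205),(212,235),(300,177),(100,180),(240,130),(250,275),(160,230)]: print((u,v),P[v,u])
    z,im=hmap(P,a['p'],250,900,-250,350,20)
    zz=np.where(np.isnan(z),-9,z)
    print(n,"cols y=350..-250 step20, rows x=900..");
    for i,r in enumerate(zz): print(900-20*i,' '.join('%4d'%v for v in r))
a=np.load("pics/top0.npz")
cv2.imwrite("pics/c.png",cv2.resize(a['p'][140:300,150:310,::-1],(640,640*15//16),interpolation=cv2.INTER_CUBIC))
E
```

```text
(208, 178) [600. -42. 124.]
(190, 215) [524.  12.  45.]
(197, 265) [401.  -4.  28.]
(230, 205) [549. -87.  32.]
(212, 235) [474. -42.  34.]
(300, 177) [ 626. -273.    1.]
(100, 180) [626. 260.   4.]
(240, 130) [ 600. -124.  434.]
(250, 275) [ 383. -135.  191.]
(160, 230) [491.  97.  -0.]
top cols y=350..-250 step20, rows x=900..
900   -9   -9   -9   -9   -9   -9   97   34    8    6   -9   -9   -9   -9   -9   -9   -9   -9   -9   -9   -9   -9   -9   -9   -9   -9   -9   -9   -9   -9
880   -9   -9   -9   -9   -9   96  176    8    9    9    9    4   -9   -9   -9   -9   -9   -9   -9   -9   -9   -9   -9   -9   -9   -9   -9   -9   -9   -9
860   -9   -9   -9   -9   -9  253  225    9   10   11    9    9    7   -9   -9   -9   -9   -9   -9   -9   -9   -9   -9   -9   -9   -9   -9   -9   -9   -9
840   -9   -9   -9  399  394  251  138    9    9    9    9    8    8    8    6   -9   -9   -9   -9   -9   -9   -9   -9   -9   -9   -9   -9   -9   -9   -9
820   -9   -9   -9   -9  424  435  436  449  454    9    9   10   10   10   -9   -9   -9   -9   -9   -9   -9   -9   -9   -9   -9   -9   -9   -9   -9   -9
[... 8429 characters left out ...]
   2    1    2    1    1   15   15   51   49  205  207   54   54   17   15   14   13
340   -9   -9   -9   -9   38   41   25  -44    2    4    3    3    4    4    3    2    2   -9   15   51   48   85  108   85   54   53   16   15    2   12
320   -9   -9   -9   -9   -9   -9   -9   -9   -9    0    3    4    4    4    4    3   -9  218  218   54   54   51   86   50   51   16   16    2    2    2
300   -9   -9   -9   -9   -9   -9   -9   -9   -9   -9   -9    4    5    4    3   -9    1  218  219   47   48   52   52   52   48   15   16    1    3    2
280   -9   -9   -9   -9   -9   -9   -9   -9   -9   -9   -9   -9   -9    3    4   -9   93   92   89   16   15   36   55   54   17   15    2    2    2    2
```

View pics/c.png

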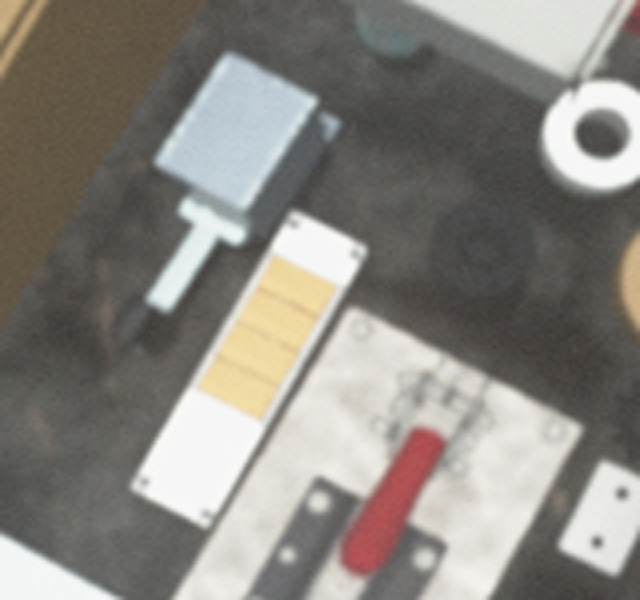

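```bash
cat > m.py <<'E'
from h import *
def comp(mask,seed):
    n,l=cv2.connectedComponents(mask.astype(np.uint8));return l==l[seed[1],seed[0]]
def rect(Q):
    (c,s,a)=cv2.minAreaRect(Q[:,:2].astype(np.float32));b=cv2.boxPoints((c,s,a))
    e=[b[1]-b[0],b[2]-b[1]];e=max(e,key=np.linalg.norm);e=e if e[0]>0 else -e
    return np.array(c),sorted(s),np.degrees(np.arctan2(e[1],e[0]))
E
python3 - <<'E'
from m import *
np.set_printoptions(precision=1,suppress=True)
for n in("top","side"):
    a=np.load(f"pics/{n}0.npz");P=cloud(a['d'],*cam(n));p=a['p'].astype(int);hsv=cv2.cvtColor(a['p'],cv2.COLOR_RGB2HSV)
    x,y,z=P[...,0],P[...,1],P[...,2]
    reg=(x>370)&(x<600)&(y<30)&(y>-115)
    slat=reg&(hsv[...,1]>70)&(hsv[...,0]>12)&(hsv[...,0]<30)&(hsv[...,2]>130)&(z<50)
    k=np.unravel_index(np.argmax(cv2.blur(slat.astype(float),(7,7))),slat.shape)[::-1]
    sl=comp(slat,k);Q=P[sl];print(n,"slats",rect(Q),np.median(Q[:,2]),len(Q))
    white=reg&(hsv[...,2]>185)&(hsv[...,1]<60)&(z>20)&(z<40)
    cc=cv2.connectedComponentsWithStats(white.astype(np.uint8))
    for i in range(1,cc[0]):
        if cc[2][i,4]>60:
            Q=P[cc[1]==i];print(" white",rect(Q),np.median(Q[:,2]),len(Q),cc[3][i])
    both=comp(cv2.dilate((white|sl).astype(np.uint8),np.ones((2,2)))>0,k)
    Q=P[both&(z>20)&(z<45)];print(" rail",rect(Q))
    b=(z<12)&(z>-8)&(x>420)&(x<500)&(y>40)&(y<90);print(" bench",np.median(z[b]))
    Q=P[(x>540)&(x<680)&(abs(z-125)<5)&(y>-110)&(y<40)];print(" roof",rect(Q),np.median(Q[:,2]))
    Q=P[(x>470)&(x<540)&(z>78)&(z<92)&(y>-20)&(y<60)];print(" tail top",rect(Q),np.median(Q,0),len(Q))
    Q=P[(x>510)&(x<590)&(z>38)&(z<48)&(y>-45)&(y<60)];print(" tail/chassis",rect(Q),len(Q))
    for nm,bx in dict(core=(520,580,-215,-145,100,120),).items():
        Q=P[(x>bx[0])&(x<bx[1])&(y>bx[2])&(y<bx[3])&(z>bx[4])&(z<bx[5])];print(nm,Q.min(0),Q.max(0))
    Q=P[(x>340)&(x<480)&(y>-200)&(y<-60)&(z>120)&(z<230)];print("handle",Q.min(0),Q.max(0))
    Q=P[(x>280)&(x<345)&(y>-60)&(y<60)&(z>100)&(z<230)];print("clamp",Q.min(0),Q.max(0))
E
```

```text
top slats (array([488.1, -52.9]), [41.71512222290039, 96.92369079589844], np.float32(-28.475388)) 33.13906023868242 635
 white (array([467.4, -42.1]), [54.21941375732422, 207.7495880126953], np.float32(-28.68934)) 30.14168319292503 1105 [209.1 243.8]
 rail (array([467.4, -42.2]), [54.24125671386719, 207.75279235839844], np.float32(-28.71018))
 bench -0.08098669180844809
 roof (array([622. , -18.5]), [81.99820709228516, 119.41346740722656], np.float32(59.235405)) 124.0191993148004
 tail top (array([494.9,  22.7]), [18.40219497680664, 29.366649627685547], np.float32(-27.222195)) [495.3  21.9  84.2] 96
 tail/chassis (array([545.3, -12.8]), [49.81202697753906, 80.45349884033203], np.float32(-13.695314)) 282
core [ 520.1 -214.9  100.2] [ 565.6 -156.5  115.5]
handle [ 346.9 -171.3  124.6] [ 442.  -105.1  208. ]
clamp [287.5 -26.6 125.1] [314.6  -0.1 219.5]
side slats (array([485.5, -52.3]), [43.984580993652344, 102.8805160522461], np.float32(-27.870914)) 32.618483720379686 701
 white (array([479. , -48.7]), [54.686744689941406, 187.1529998779297], np.float32(-28.29864)) 29.72662892973733 551 [210.  239.3]
 white (array([399.4,  20. ]), [19.945837020874023, 41.96770095825195], np.float32(3.9209507)) 29.538453919295875 121 [174.1 278.1]
 rail (array([477.9, -48. ]), [54.836692810058594, 189.52850341796875], np.float32(-28.411125))
 bench -0.42077521026783415
 roof (array([621.7, -18.3]), [83.48738098144531, 120.1507797241211], np.float32(59.65489)) 123.49722425404195
 tail top (array([493.5,  22.8]), [18.18144989013672, 29.545490264892578], np.float32(-36.78883)) [491.8  22.3  83.7] 109
 tail/chassis (array([549.7, -18.1]), [50.1554069519043, 84.05409240722656], np.float32(-6.4875927)) 348
core [ 520.1 -214.8  100.8] [ 566.6 -155.   113.5]
handle [ 346.7 -173.1  120.8] [ 436.8 -103.5  207.6]
clamp [285.3 -26.4 100.4] [310.9   1.5 219.3]
```

Run:
```python
from m import *
np.set_printoptions(precision=1,suppress=True)
W={}
for n in("top","side"):
    a=np.load(f"pics/{n}0.npz");P=cloud(a['d'],*cam(n))
    x,y,z=P[...,0],P[...,1],P[...,2]
    hsv=cv2.cvtColor(a['p'],cv2.COLOR_RGB2HSV)
    m=(x>540)&(x<680)&(abs(z-124)<4)&(y>-110)&(y<40)&~((hsv[...,0]<30)&(hsv[...,1]>60))
    cc=cv2.connectedComponentsWithStats(m.astype(np.uint8));i=1+np.argmax(cc[2][1:,4]);Q=P[cc[1]==i]
    print(n,"roof",rect(Q),len(Q))
    W[n]=P
Q=np.concatenate([w[np.isfinite(w[...,0])] for w in W.values()])
th=np.radians(-29);d=np.array([np.cos(th),np.sin(th)]);l=np.array([-d[1],d[0]])
def prof(c,zlo,name,R=200,zhi=420):
    q=Q[(Q[:,2]>zlo)&(Q[:,2]<zhi)];s=(q[:,:2]-c)@d;t=(q[:,:2]-c)@l
    print(name,"z>",zlo,": along bins; nearest lateral +/-")
    for k in range(-160,200,20):
        m=(s>=k)&(s<k+20)
        tp=t[m&(t>0)];tn=t[m&(t<=0)]
        print("  ",k,"%.0f"%(np.percentile(tp,2) if len(tp)>5 else 999),"%.0f"%(np.percentile(tn,98) if len(tn)>5 else -999),"%.0f"%(q[m&(abs(t)<110),2].max() if (m&(abs(t)<110)).any() else 0))
prof(np.array([494,22.5]),128,"tail")
prof(np.array([404.1,-7.6]),160,"start")
prof(np.array([524,-73.]),160,"end")
```

```text
top roof (array([607.2, -43.3]), [61.42979431152344, 82.04826354980469], np.float32(-30.92129)) 911
side roof (array([607.2, -43.1]), [62.36574935913086, 83.70144653320312], np.float32(-30.817673)) 688
tail z> 128 : along bins; nearest lateral +/-
   -160 111 -114 250
   -140 86 -120 253
   -120 85 -999 255
   -100 84 -999 252
   -80 84 -179 252
   -60 83 -175 251
   -40 83 -175 252
   -20 83 -176 251
   0 83 -172 251
   20 83 -172 251
   40 83 -999 254
   60 83 -999 253
   80 83 -999 254
   100 84 -392 254
   120 84 -389 254
   140 9 -28 420
   160 12 -8 420
   180 85 -170 255
start z> 160 : along bins; nearest lateral +/-
   -160 999 -999 0
   -140 999 -999 0
   -120 999 -49 214
   -100 228 -44 219
   -80 156 -45 218
   -60 155 -999 0
   -40 154 -999 0
   -20 154 -999 0
   0 153 -105 208
   20 153 -105 203
   40 153 -106 190
   60 153 -107 174
   80 153 -110 163
   100 153 -999 0
   120 153 -999 0
   140 153 -999 0
   160 154 -323 0
   180 154 -320 0
end z> 160 : along bins; nearest lateral +/-
   -160 153 -999 0
   -140 152 -106 205
   -120 152 -106 204
   -100 152 -107 191
   -80 152 -108 176
   -60 152 -109 166
   -40 152 -999 0
   -20 152 -999 0
   0 152 -999 0
   20 153 -324 0
   40 153 -322 0
   60 153 -352 0
   80 9 -7 420
   100 154 -102 419
   120 154 -101 420
   140 154 -101 420
   160 26 -102 420
   180 16 -102 419
```

```bash
cat > go.py <<'E'
import sys
from h import *
s=state();a=[float(v) for v in sys.argv[1:]]
Rm=R.from_euler('xyz',s['tcp_rot'])
np.set_printoptions(precision=4,suppress=True)
p=s['eef_pos'].copy()
def to(p,rot,x,y,z,yaw):
    d=rot.inv().apply(np.array([x,y,z])-p)/150
    T=R.from_euler('xyz',[np.pi,0,np.radians(yaw)])
    rv=np.degrees((rot.inv()*T).as_rotvec())/360
    return d,rv,T
print('t %.2f'%s['t'],'pos',p,'yaw %.2f'%np.degrees(s['tcp_rot'][2]),'rp',s['tcp_rot'][:2],'q6 %.2f'%s['joints'][5],'F',s['ft_force'],'M',s['moment'],'op %.3f gf %.1f'%(s['opening'],s['grip_force']))
rot=Rm
for i in range(0,len(a),4):
    d,rv,T=to(p,rot,*a[i:i+4]);print('->',a[i:i+4],d,rv)
    p=np.array(a[i:i+3]);rot=T
E
python3 go.py 210 480 470 167 310 345 470 191 400 205 470 215 460 75 470 239.5 494.2 22.7 340 239.5
```

```text
t 0.10 pos [140.5078 608.9662 404.2501] yaw 167.01 rp [-3.1407 -0.0001] q6 -0.11 F [-0.2062 -0.3932  0.0574] M [ 0.04   -0.017   0.0258] op 0.996 gf 0.0
-> [210.0, 480.0, 470.0, 167.0] [-0.6447 -0.734  -0.4377] [-0.0001 -0.      0.    ]
-> [310.0, 345.0, 470.0, 191.0] [-0.852 -0.727 -0.   ] [ 0.      0.     -0.0667]
-> [400.0, 205.0, 470.0, 215.0] [-0.4109 -1.0307 -0.    ] [ 0.      0.     -0.0667]
-> [460.0, 75.0, 470.0, 239.5] [ 0.1694 -0.9394 -0.    ] [-0.      0.     -0.0681]
-> [494.2, 22.7, 340.0, 239.5] [ 0.1847 -0.3734  0.8667] [0. 0. 0.]
```

>>> arm_command(
  rows=[
    [[-0.1,-0.1,-0.438,0,0,0,0.26],[-0.645,-0.734,-0.438,0,0,0,0.26],[-0.645,-0.734,-0.438,0,0,0,0.26],[-0.645,-0.734,-0.438,0,0,0,0.26],[-0.645,-0.734,-0.438,0,0,0,0.26],[-0.645,-0.734,-0.438,0,0,0,0.26]],
  ],
)

```text
t: 0.6
eef_pos: [211.0, 478.0, 471.4]
tcp_rot: [3.141, 0.001, 2.912]
ft_force: [-0.2, 0.8, 0.1]
opening: 0.658
grip_force: 0.0
```

>>> arm_command(
  rows=[
    [[-0.852,-0.727,0,0,0,-0.0667,0.26],[-0.852,-0.727,0,0,0,-0.0667,0.26],[-0.852,-0.727,0,0,0,-0.0667,0.26],[-0.852,-0.727,0,0,0,-0.0667,0.26],[-0.852,-0.727,0,0,0,-0.0667,0.26],[-0.852,-0.727,0,0,0,-0.0667,0.26]],
  ],
)

```text
t: 1.1
eef_pos: [311.5, 344.0, 470.1]
tcp_rot: [-3.141, -0.0, -2.952]
ft_force: [0.1, 0.1, 0.1]
opening: 0.63
grip_force: 0.0
```

>>> arm_command(
  rows=[
    [[-0.41,-1,0,0,0,-0.0667,0.26],[-0.41,-1,0,0,0,-0.0667,0.26],[-0.41,-1,0,0,0,-0.0667,0.26],[-0.41,-1,0,0,0,-0.0667,0.26],[-0.41,-1,0,0,0,-0.0667,0.26],[-0.41,-1,0,0,0,-0.0667,0.26]],
  ],
)

```text
t: 1.6
eef_pos: [400.8, 208.7, 470.0]
tcp_rot: [3.142, -0.0, -2.532]
ft_force: [0.9, 0.5, -0.2]
opening: 0.632
grip_force: 0.0
```

>>> arm_command(
  rows=[
    [[0.17,-0.94,0,0,0,-0.068,0.26],[0.17,-0.94,0,0,0,-0.068,0.26],[0.17,-0.94,0,0,0,-0.068,0.26],[0.17,-0.94,0,0,0,-0.068,0.26],[0.17,-0.94,0,0,0,-0.068,0.26],[0.17,-0.94,0,0,0,-0.068,0.26]],
  ],
)

```text
t: 2.1
eef_pos: [459.9, 79.6, 469.9]
tcp_rot: [3.141, -0.0, -2.106]
ft_force: [0.3, -0.4, -0.4]
opening: 0.633
grip_force: 0.0
```

```bash
python3 go.py 494.2 22.7 340 239.5 494.2 22.7 250 239.5
```

```text
t 2.10 pos [459.9349  79.623  469.8917] yaw -120.66 rp [ 3.1406 -0.    ] q6 -2.58 F [ 0.303  -0.4426 -0.4049] M [0.0346 0.0589 0.0213] op 0.633 gf 0.0
-> [494.2, 22.7, 340.0, 239.5] [ 0.2099 -0.3909  0.8655] [ 0.0002 -0.     -0.0005]
-> [494.2, 22.7, 250.0, 239.5] [ 0.  -0.   0.6] [0. 0. 0.]
```

>>> arm_command(
  rows=[
    [[0.21,-0.391,0.2,0,0,0,0.26],[0.21,-0.391,0.5,0,0,0,0.26],[0.21,-0.391,0.86,0,0,0,0.26],[0.21,-0.391,0.86,0,0,0,0.26],[0.21,-0.391,0.86,0,0,0,0.26],[0.21,-0.391,0.86,0,0,0,0.26]],
  ],
)

```text
t: 2.6
eef_pos: [494.1, 26.9, 340.9]
tcp_rot: [3.14, -0.005, -2.106]
ft_force: [0.9, 0.6, 0.6]
opening: 0.631
grip_force: 0.0
```

```bash
cat > w.py <<'E'
import sys
from m import *
s=state();p,d=read_camera("wrist");c=cam("wrist",s);P=cloud(d,*c)
cv2.imwrite(f"pics/{sys.argv[1]}.png",p[:,:,::-1]);np.savez(f"pics/{sys.argv[1]}.npz",p=p,P=P)
E
python3 w.py w1
python3 - <<'E'
from m import *
np.set_printoptions(precision=1,suppress=True)
P=np.load("pics/w1.npz")['P'];x,y,z=np.moveaxis(P,-1,0)
Q=P[(x>465)&(x<530)&(z>78)&(z<92)&(y>-10)&(y<50)];print(rect(Q),np.median(Q,0),len(Q))
for lo,hi in((36,50),(95,112)):
  Q=P[(x>465)&(x<640)&(z>lo)&(z<hi)&(y>-70)&(y<50)]; print(lo,rect(Q) if len(Q)>5 else 0,len(Q))
E
python3 go.py 494.2 22.7 246 239.3
```

```text
(array([496.8,  21.8]), [17.378276824951172, 28.968530654907227], np.float32(-30.265505)) [496.3  21.1  83.2] 826
36 (array([546.5,  -6.1]), [60.92344665527344, 147.6300811767578], np.float32(-31.354956)) 3399
95 (array([591.6, -33.7]), [41.912471771240234, 60.89884948730469], np.float32(58.78497)) 687
t 2.65 pos [494.2433  26.7967 342.3785] yaw -120.62 rp [-3.1399 -0.0034] q6 -2.68 F [1.0019 0.0561 0.3452] M [ 0.0659  0.058  -0.0171] op 0.628 gf 0.0
-> [494.2, 22.7, 246.0, 239.3] [ 0.0215 -0.0126  0.6426] [-0.0003 -0.0005  0.0002]
```

View pics/w1.png

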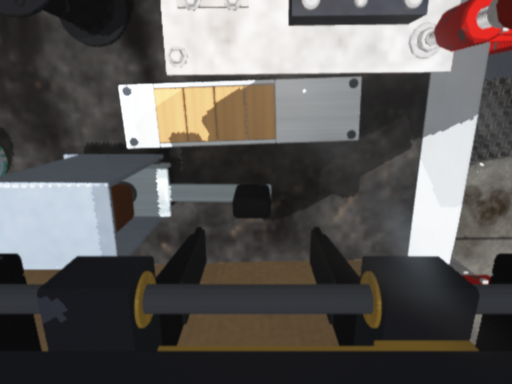

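```bash
python3 go.py 495.3 22.3 300 237.5 495.3 22.3 246 237.5
```

```text
t 2.65 pos [494.2433  26.7967 342.3785] yaw -120.62 rp [-3.1399 -0.0034] q6 -2.68 F [1.0019 0.0561 0.3452] M [ 0.0659  0.058  -0.0171] op 0.628 gf 0.0
-> [495.3, 22.3, 300.0, 237.5] [ 0.0212 -0.0209  0.2826] [-0.0003 -0.0005  0.0052]
-> [495.3, 22.3, 246.0, 237.5] [-0.   -0.    0.36] [0. 0. 0.]
```

>>> arm_command(
  rows=[
    [[0.021,-0.021,0.1,0,0,0.0052,0.26],[0.021,-0.021,0.28,0,0,0.0052,0.26],[0.021,-0.021,0.28,0,0,0.0052,0.26],[0.021,-0.021,0.28,0,0,0.0052,0.26]],
  ],
)

```text
t: 2.98
eef_pos: [495.2, 21.5, 300.9]
tcp_rot: [-3.139, -0.003, -2.138]
ft_force: [1.7, -0.8, -0.5]
opening: 0.63
grip_force: 0.0
```

```bash
python3 go.py 495.3 22.3 246 237.5
```

```text
t 2.98 pos [495.2042  21.5499 300.9362] yaw -122.49 rp [-3.1391 -0.0032] q6 -2.66 F [ 1.6604 -0.7666 -0.4818] M [ 0.0279  0.0753 -0.0387] op 0.630 gf 0.0
-> [495.3, 22.3, 246.0, 237.5] [-0.0057  0.0031  0.3662] [-0.0004 -0.0005  0.    ]
```

Good; the commanded pose is the limited one. Descend and close.

>>> arm_command(
  rows=[
    [[-0.005,0.003,0.15,-0.0004,-0.0005,0,0.26],[-0.005,0.003,0.28,-0.0004,-0.0005,0,0.26],[-0.005,0.003,0.366,-0.0004,-0.0005,0,0.26],[-0.005,0.003,0.366,-0.0004,-0.0005,0,0.26],[-0.005,0.003,0.366,-0.0004,-0.0005,0,-0.5],[-0.005,0.003,0.366,-0.0004,-0.0005,0,-0.7],[-0.005,0.003,0.366,-0.0004,-0.0005,0,-0.7],[-0.005,0.003,0.366,-0.0004,-0.0005,0,-0.7],[-0.005,0.003,0.366,-0.0004,-0.0005,0,-0.7]],
  ],
)

```text
t: 3.73
eef_pos: [495.1, 21.5, 245.3]
tcp_rot: [-3.141, 0.0, -2.138]
ft_force: [-0.9, -0.1, -0.1]
opening: 0.338
grip_force: 0.0
```

```bash
python3 go.py 401 79 246 239.1
```

```text
t 3.73 pos [495.1112  21.4579 245.2831] yaw -122.52 rp [-3.141   0.0002] q6 -2.66 F [-0.8771 -0.074  -0.0981] M [0.0725 0.0337 0.017 ] op 0.338 gf 0.0
-> [401.0, 79.0, 246.0, 239.1] [ 0.0139  0.7353 -0.0052] [-0.0001  0.     -0.0045]
```

>>> arm_command(
  rows=[
    [[0,0,0,0,0,0,-0.7],[0,0,0,0,0,0,-0.7],[0,0,0,0,0,0,-0.7],[0.0,0.05,0,0,0,0,-0.7],[0.0,0.15,0,0,0,0,-0.7],[0.002,0.26,0,0,0,-0.001,-0.7],[0.004,0.37,0,0,0,-0.001,-0.7],[0.006,0.48,0,0,0,-0.002,-0.7],[0.008,0.6,0,0,0,-0.003,-0.7],[0.008,0.6,0,0,0,-0.003,-0.7]],
  ],
)

```text
t: 4.57
eef_pos: [415.8, 69.9, 244.8]
tcp_rot: [3.139, -0.001, -2.118]
ft_force: [-0.0, 1.0, 7.1]
opening: 0.317
grip_force: 30.0
```

```bash
python3 go.py 402 77.5 246 239.1
```

```text
t 4.57 pos [415.7537  69.9097 244.7578] yaw -121.38 rp [ 3.1395 -0.0013] q6 -2.58 F [-0.0495  1.0011  7.1062] M [-0.0301 -0.3473  0.0463] op 0.317 gf 30.0
-> [402.0, 77.5, 246.0, 239.1] [ 0.0046  0.1046 -0.0081] [ 0.0003 -0.0002 -0.0013]
```

>>> arm_command(
  rows=[
    [[0.0,0.04,-0.008,0,0,0,-0.7],[0.0,0.08,-0.008,0,0,-0.001,-0.7],[0.025,0.08,-0.008,0,0,-0.001,-0.7],[0.05,0.08,-0.008,0,0,-0.001,-0.7],[0.07,0.08,-0.008,0,0,-0.001,-0.7],[0.085,0.08,-0.008,0,0,-0.001,-0.7],[0.085,0.08,-0.008,0,0,-0.001,-0.7],[0.085,0.08,-0.008,0,0,-0.001,-0.7]],
  ],
)

```text
t: 5.23
eef_pos: [401.7, 63.9, 245.7]
tcp_rot: [3.141, -0.001, -2.114]
ft_force: [0.1, -0.4, -5.2]
opening: 0.311
grip_force: 30.0
```

```bash
python3 go.py
cat > look.py <<'E'
from m import *
np.set_printoptions(precision=1,suppress=True)
d0=np.array([np.cos(np.radians(-30.9)),np.sin(np.radians(-30.9))])
for n in("top","side"):
    p,d=read_camera(n);P=cloud(d,*cam(n));np.savez(f"pics/{n}_l.npz",p=p,P=P);cv2.imwrite(f"pics/{n}_l.png",p[:,:,::-1])
    x,y,z=np.moveaxis(P,-1,0)
    reg=(x>350)&(x<560)&(y>-25)&(y<130)&((x-404.1)*0.479+(y+7.6)*0.878>30)&((x-495)*0.51+(y-22)*0.86<70)
    for nm,lo,hi in(("block",98,110),("chassis/tail",37,48)):
        Q=P[reg&(z>lo)&(z<hi)]
        if len(Q)>8: print(n,nm,rect(Q),"med",np.median(Q,0),len(Q))
E
python3 look.py
```

```text
t 5.23 pos [401.6578  63.8746 245.7064] yaw -121.13 rp [ 3.1408 -0.0005] q6 -2.60 F [ 0.065  -0.4399 -5.2046] M [ 0.3526  0.553  -0.0072] op 0.311 gf 30.0
top block (array([499.1,   6.6]), [29.398189544677734, 35.677818298339844], np.float32(-33.226234)) med [498.3   6.1 103.7] 192
top chassis/tail (array([482.4,  17. ]), [45.3714485168457, 119.27716827392578], np.float32(-31.157263)) med [501.   -1.7  41.6] 310
side block (array([445.4,  38.3]), [27.344528198242188, 158.03135681152344], np.float32(-31.028992)) med [414.3  42.5 102.2] 97
side chassis/tail (array([460.7,  32.5]), [43.05695343017578, 172.5058135986328], np.float32(-36.340187)) med [477.5  21.8  41. ] 644
```

>>> arm_command(
  rows=[
    [[0,0,0.008,0,0,0,-0.7],[0,0,0.008,0,0,0,-0.2],[0,0,0.008,0,0,0,0.2],[0,0,0.008,0,0,0,0.26],[0,0,0.008,0,0,0,0.26],[0,0,0.008,0,0,0,0.26],[0,0,-0.2,0,0,0,0.26],[0,0,-0.45,0,0,0,0.26],[0,0,-0.95,0,0,0,0.26],[0,0,-0.95,0,0,0,0.26]],
  ],
)

```text
t: 6.17
eef_pos: [401.3, 64.2, 390.9]
tcp_rot: [-3.141, 0.0, -2.113]
ft_force: [1.5, -0.4, -0.4]
opening: 0.627
grip_force: 0.0
```

```bash
python3 look.py; python3 go.py 460 35 400 280 499 6.5 400 328.7 499 6.5 360 328.7
```

```text
top block (array([499.8,   6.8]), [30.269969940185547, 35.53517150878906], np.float32(-31.564823)) med [498.3   6.2 103.2] 193
top chassis/tail (array([462.3,  29.6]), [45.279930114746094, 167.48699951171875], np.float32(-31.448969)) med [476.9  15.9  40.8] 542
side block (array([498.7,   6.6]), [29.72411346435547, 35.27524185180664], np.float32(-30.340597)) med [495.8   6.4 102.8] 197
side chassis/tail (array([461.5,  31.7]), [44.814964294433594, 173.20664978027344], np.float32(-33.18943)) med [476.5  23.8  40.5] 693
t 6.27 pos [401.8547  64.2655 392.7076] yaw -121.07 rp [-3.1348  0.004 ] q6 -2.60 F [ 0.1299  0.7676 -0.3535] M [ 0.064   0.0372 -0.0354] op 0.631 gf 0.0
-> [460.0, 35.0, 400.0, 280.0] [-0.0331 -0.433  -0.0455] [-0.0013  0.0002 -0.1141]
-> [499.0, 6.5, 400.0, 328.7] [ 0.2323 -0.2231 -0.    ] [ 0.      0.     -0.1353]
-> [499.0, 6.5, 360.0, 328.7] [ 0.     -0.      0.2667] [0. 0. 0.]
```

```bash
python3 go.py 460 35 400 194 499.2 6.7 400 148.7 499.2 6.7 262 148.7
```

```text
t 6.27 pos [401.8547  64.2655 392.7076] yaw -121.07 rp [-3.1348  0.004 ] q6 -2.60 F [ 0.1299  0.7676 -0.3535] M [ 0.064   0.0372 -0.0354] op 0.631 gf 0.0
-> [460.0, 35.0, 400.0, 194.0] [-0.0331 -0.433  -0.0455] [-0.0008  0.001   0.1248]
-> [499.2, 6.7, 400.0, 148.7] [-0.2079 -0.2463 -0.    ] [-0.     -0.      0.1258]
-> [499.2, 6.7, 262.0, 148.7] [ 0.   -0.    0.92] [0. 0. 0.]
```

>>> arm_command(
  rows=[
    [[-0.033,-0.433,-0.045,-0.0008,0.001,0.1248,0.26],[-0.033,-0.433,-0.045,-0.0008,0.001,0.1248,0.26],[-0.033,-0.433,-0.045,-0.0008,0.001,0.1248,0.26],[-0.033,-0.433,-0.045,-0.0008,0.001,0.1248,0.26],[-0.033,-0.433,-0.045,-0.0008,0.001,0.1248,0.26],[-0.033,-0.433,-0.045,-0.0008,0.001,0.1248,0.26],[-0.033,-0.433,-0.045,-0.0008,0.001,0.1248,0.26],[-0.033,-0.433,-0.045,-0.0008,0.001,0.1248,0.26]],
  ],
)

```text
t: 6.93
eef_pos: [459.8, 34.9, 394.3]
tcp_rot: [3.139, -0.009, -2.899]
ft_force: [0.4, 0.8, -0.3]
opening: 0.633
grip_force: 0.0
```

>>> arm_command(
  rows=[
    [[-0.208,-0.246,0,0,0,0.1258,0.26],[-0.208,-0.246,0,0,0,0.1258,0.26],[-0.208,-0.246,0,0,0,0.1258,0.26],[-0.208,-0.246,0,0,0,0.1258,0.26],[-0.208,-0.246,0,0,0,0.1258,0.26],[-0.208,-0.246,0,0,0,0.1258,0.26],[-0.208,-0.246,0,0,0,0.1258,0.26],[-0.208,-0.246,0,0,0,0.1258,0.26]],
  ],
)

```text
t: 7.6
eef_pos: [499.0, 6.6, 394.2]
tcp_rot: [-3.137, -0.008, 2.595]
ft_force: [-0.0, -1.0, -0.2]
opening: 0.631
grip_force: 0.0
```

```bash
python3 go.py 499.2 6.7 320 148.7; python3 w.py w2
python3 - <<'E'
from m import *
np.set_printoptions(precision=1,suppress=True)
P=np.load("pics/w2.npz")['P'];x,y,z=np.moveaxis(P,-1,0)
Q=P[(x>465)&(x<540)&(z>98)&(z<110)&(y>-30)&(y<50)];print(rect(Q) if len(Q)>5 else 0,len(Q))
reg=(x>360)&(x<620)&(y>-120)&(y<40)&(z>20)&(z<38)&((x-404.1)*0.479+(y+7.6)*0.878<30)&((x-404.1)*0.479+(y+7.6)*0.878>-30)
print("rail",rect(P[reg]),np.median(P[reg][:,2]))
E
```

```text
t 7.60 pos [499.0037   6.6483 394.1589] yaw 148.69 rp [-3.1371 -0.0081] q6 -1.14 F [-0.0136 -1.0148 -0.165 ] M [ 0.0101 -0.0101  0.0067] op 0.631 gf 0.0
-> [499.2, 6.7, 320.0, 148.7] [-0.0049  0.0032  0.4944] [-0.0007 -0.0013 -0.    ]
(array([501.4,   6.5]), [29.588773727416992, 34.83561325073242], np.float32(-31.343075)) 1257
rail (array([470.1, -42.9]), [54.30574035644531, 208.33309936523438], np.float32(-28.682535)) 29.797205202466102
```

View pics/w2.png

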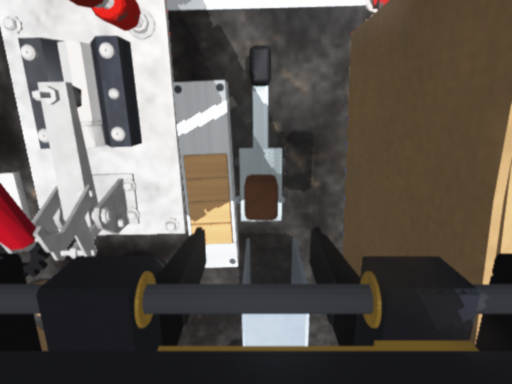

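```bash
python3 go.py 499.3 4.9 256 150
python3 - <<'E'
from m import *
P=np.load("pics/w2.npz")['P'];q=P[np.isfinite(P[...,0])]
th=np.radians(-30);d=np.array([np.cos(th),np.sin(th)]);l=np.array([-d[1],d[0]])
q=q[(q[:,2]>140)&(q[:,2]<260)];s=(q[:,:2]-[499.3,4.9])@d;t=(q[:,:2]-[499.3,4.9])@l
for k in range(-100,60,20):
    m=(s>k)&(s<k+20)&(t>30)
    if m.sum()>5:print(k,m.sum(),np.percentile(t[m],[1,5,50]).round(1))
E
```

```text
t 7.65 pos [499.0095   6.6363 394.2288] yaw 148.85 rp [-3.1371 -0.008 ] q6 -1.15 F [-0.134   0.0055 -0.2939] M [-0.0876  0.016  -0.0038] op 0.632 gf 0.0
-> [499.3, 4.9, 256.0, 150.0] [-0.015  -0.0048  0.9215] [-0.0007 -0.0013 -0.0032]
-100 5001 [95.2 95.5 96.3]
-80 5040 [95.3 95.6 96.2]
-60 4963 [95.4 95.7 96.4]
-40 4868 [95.6 95.9 96.6]
-20 5499 [30.3 30.6 96.6]
0 1384 [30.1 30.2 96.7]
20 288 [96.5 96.6 97.2]
```

>>> arm_command(
  rows=[
    [[-0.015,-0.005,0.1,-0.0007,-0.0013,-0.0032,0.26],[-0.015,-0.005,0.3,-0.0007,-0.0013,-0.0032,0.26],[-0.015,-0.005,0.5,-0.0007,-0.0013,-0.0032,0.26],[-0.015,-0.005,0.7,-0.0007,-0.0013,-0.0032,0.26],[-0.015,-0.005,0.85,-0.0007,-0.0013,-0.0032,0.26],[-0.015,-0.005,0.92,-0.0007,-0.0013,-0.0032,0.26],[-0.015,-0.005,0.92,-0.0007,-0.0013,-0.0032,0.26],[-0.015,-0.005,0.92,-0.0007,-0.0013,-0.0032,0.26]],
  ],
)

```text
t: 8.32
eef_pos: [499.5, 4.9, 256.3]
tcp_rot: [-3.141, -0.0, 2.618]
ft_force: [1.0, 0.4, 0.1]
opening: 0.632
grip_force: 0.0
```

>>> arm_command(
  rows=[
    [[0,0,0,0,0,0,-0.3],[0,0,0,0,0,0,-0.7],[0,0,0,0,0,0,-0.7],[0,0,0,0,0,0,-0.7],[0,0,0,0,0,0,-0.7],[0,0,0,0,0,0,-0.7],[0,0,0,0,0,0,-0.7],[0,0,0,0,0,0,-0.7]],
  ],
)

```text
t: 8.98
eef_pos: [499.6, 4.9, 256.9]
tcp_rot: [3.141, 0.002, 2.615]
ft_force: [1.5, 1.2, 3.8]
opening: 0.313
grip_force: 30.0
```

```bash
python3 go.py;python3 look.py
```

```text
t 8.98 pos [499.5876   4.879  256.9481] yaw 149.85 rp [3.1409 0.0016] q6 -1.17 F [1.5152 1.1995 3.822 ] M [ 0.3562 -0.2421 -0.0244] op 0.313 gf 30.0
side block (array([495.1,   6.3]), [30.35968017578125, 50.183929443359375], np.float32(60.48428)) med [492.1   9.8 103. ] 206
side chassis/tail (array([460.7,  31.5]), [46.372318267822266, 172.8085174560547], np.float32(-34.744892)) med [474.5  23.8  40.6] 648
```

>>> arm_command(
  rows=[
    [[0,0,-0.04,0,0,0,-0.7],[0,0,-0.1,0,0,0,-0.7],[0,0,-0.2,0,0,0,-0.7],[0,0,-0.3,0,0,0,-0.7],[0,0,-0.37,0,0,0,-0.7],[0,0,-0.37,0,0,0,-0.7]],
  ],
)

```text
t: 9.58
eef_pos: [499.3, 4.8, 314.1]
tcp_rot: [3.141, 0.003, 2.615]
ft_force: [0.1, -0.4, -4.6]
opening: 0.314
grip_force: 30.0
```

```bash
python3 go.py 407.1 -8.8 312 151.3 407.1 -8.8 290 151.3
```

```text
t 9.58 pos [499.3429   4.8477 314.1357] yaw 149.86 rp [3.1406 0.0028] q6 -1.17 F [ 0.1259 -0.3981 -4.6311] M [ 0.0083 -0.0478 -0.0058] op 0.314 gf 30.0
-> [407.1, -8.8, 312.0, 151.3] [ 0.4861 -0.3875  0.0125] [ 0.0002  0.0004 -0.004 ]
-> [407.1, -8.8, 290.0, 151.3] [ 0.     -0.      0.1467] [0. 0. 0.]
```

>>> arm_command(
  rows=[
    [[0.05,-0.05,0,0,0,0,-0.7],[0.15,-0.12,0,0,0,-0.001,-0.7],[0.25,-0.2,0,0,0,-0.002,-0.7],[0.35,-0.28,0,0,0,-0.003,-0.7],[0.44,-0.35,0.005,0,0,-0.004,-0.7],[0.486,-0.388,0.01,0.0002,0.0004,-0.004,-0.7],[0.486,-0.388,0.01,0.0002,0.0004,-0.004,-0.7],[0.486,-0.388,0.01,0.0002,0.0004,-0.004,-0.7]],
  ],
)

```text
t: 10.25
eef_pos: [407.3, -9.0, 310.5]
tcp_rot: [-3.141, -0.002, 2.64]
ft_force: [0.7, -0.6, -4.8]
opening: 0.313
grip_force: 30.0
```

```bash
python3 go.py 407.1 -8.8 289 151.3; python3 w.py w3
python3 - <<'E'
from m import *
np.set_printoptions(precision=1,suppress=True)
a=np.load("pics/w3.npz");P=a['P'];x,y,z=np.moveaxis(P,-1,0);print(np.nanmin(z),np.nanmax(z))
p,d=read_camera("side");Ps=cloud(d,*cam("side"));cv2.imwrite("pics/s3.png",cv2.resize(p[180:320,130:290,::-1],(640,560),interpolation=cv2.INTER_CUBIC))
E
```

```text
t 10.25 pos [407.2775  -9.0195 310.5256] yaw 151.25 rp [-3.1407 -0.0017] q6 -1.25 F [ 0.7107 -0.5827 -4.8313] M [-0.0256 -0.0749 -0.0379] op 0.313 gf 30.0
-> [407.1, -8.8, 289.0, 151.3] [0.0015 0.0008 0.1435] [-0.0001 -0.0003 -0.0001]
-948.3281283663586 240.48496624083663
```

View pics/s3.png

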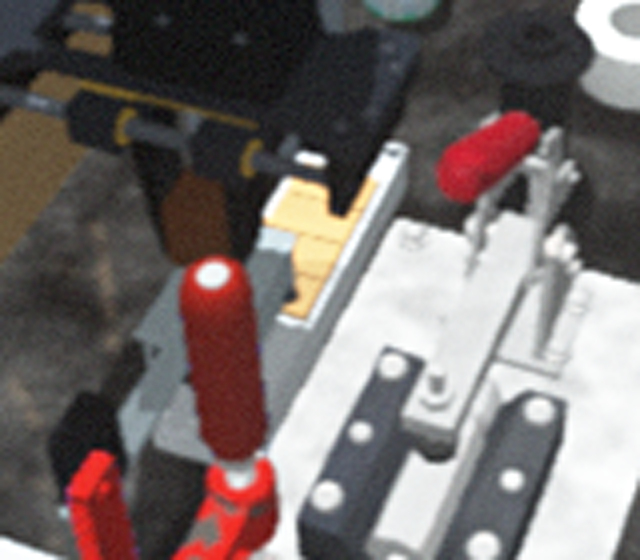

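View pics/w3.png

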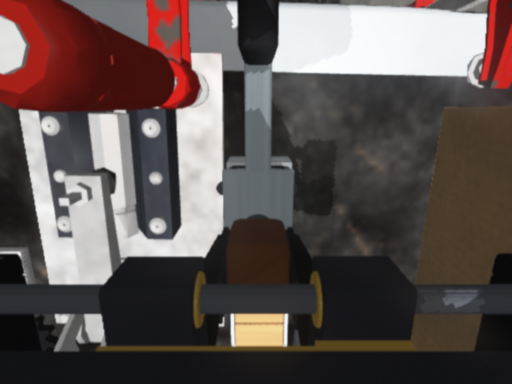

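>>> arm_command(
  rows=[
    [[0.001,0.001,0.04,-0.0001,-0.0003,0,-0.7],[0.001,0.001,0.08,-0.0001,-0.0003,0,-0.7],[0.001,0.001,0.11,-0.0001,-0.0003,0,-0.7],[0.001,0.001,0.13,-0.0001,-0.0003,0,-0.7],[0.001,0.001,0.14,-0.0001,-0.0003,0,-0.7],[0.001,0.001,0.15,-0.0001,-0.0003,0,-0.7],[0.001,0.001,0.16,-0.0001,-0.0003,0,-0.7],[0.001,0.001,0.16,-0.0001,-0.0003,0,-0.7],[0.001,0.001,0.16,-0.0001,-0.0003,0,-0.7]],
  ],
)

```text
t: 11.1
eef_pos: [407.1, -8.7, 286.9]
tcp_rot: [-3.141, 0.001, 2.641]
ft_force: [-0.7, -0.1, 4.0]
opening: 0.315
grip_force: 30.0
```

```bash
python3 go.py 407.1 -8.8 278 151.3
```

```text
t 11.10 pos [407.0779  -8.655  286.9414] yaw 151.29 rp [-3.1414  0.0008] q6 -1.25 F [-0.6961 -0.1046  4.0362] M [ 0.0208  0.2548 -0.0148] op 0.315 gf 30.0
-> [407.1, -8.8, 278.0, 151.3] [-0.0005 -0.0008  0.0596] [-0.      0.0001 -0.    ]
```

>>> arm_command(
  rows=[
    [[0,0,0.01,0,0,0,-0.7],[0,0,0.02,0,0,0,-0.7],[0,0,0.03,0,0,0,-0.7],[0,0,0.04,0,0,0,-0.7],[0,0,0.05,0,0,0,-0.7],[0,0,0.06,0,0,0,-0.7],[0,0,0.06,0,0,0,-0.7]],
  ],
)

```text
t: 11.68
eef_pos: [407.1, -8.7, 278.1]
tcp_rot: [3.142, 0.001, 2.641]
ft_force: [-1.4, -0.1, 10.8]
opening: 0.312
grip_force: 30.0
```

```bash
python3 go.py 531.8 -77 278 151.3; python3 -c "
import numpy as np
d=np.array([np.cos(np.radians(-28.7)),np.sin(np.radians(-28.7))]);print(np.array([407.1,-8.7])+142*d)"
```

```text
t 11.68 pos [407.1326  -8.7218 278.0795] yaw 151.30 rp [3.1416 0.0015] q6 -1.25 F [-1.4011 -0.0896 10.8471] M [-0.0733  0.367  -0.0047] op 0.312 gf 30.0
-> [531.8, -77.0, 278.0, 151.3] [-0.9476 -0.0001  0.0019] [ 0.      0.0002 -0.    ]
[531.65475525 -76.89173664]
```

>>> arm_command(
  rows=[
    [[-0.015,0,0,0,0,0,-0.7],[-0.045,0,0,0,0,0,-0.7],[-0.075,0,0,0,0,0,-0.7],[-0.105,0,0,0,0,0,-0.7],[-0.135,0,0,0,0,0,-0.7],[-0.165,0,0,0,0,0,-0.7],[-0.195,0,0,0,0,0,-0.7],[-0.225,0,0,0,0,0,-0.7],[-0.255,0,0,0,0,0,-0.7],[-0.285,0,0,0,0,0,-0.7]],
  ],
)

```text
t: 12.52
eef_pos: [444.6, -29.2, 278.3]
tcp_rot: [-3.141, 0.001, 2.64]
ft_force: [-2.0, 0.7, 10.3]
opening: 0.314
grip_force: 30.0
```

```bash
python3 go.py 531.7 -76.9 278 151.3
```

```text
t 12.52 pos [444.5711 -29.2382 278.2693] yaw 151.29 rp [-3.1415  0.0006] q6 -1.28 F [-2.0448  0.6655 10.2846] M [ 0.0591  0.4824 -0.0334] op 0.314 gf 30.0
-> [531.7, -76.9, 278.0, 151.3] [-0.6621  0.0004  0.0022] [-0.      0.0001 -0.    ]
```

>>> arm_command(
  rows=[
    [[-0.03,0,0.002,0,0,0,-0.7],[-0.06,0,0.002,0,0,0,-0.7],[-0.09,0,0.002,0,0,0,-0.7],[-0.12,0,0.002,0,0,0,-0.7],[-0.15,0,0.002,0,0,0,-0.7],[-0.18,0,0.002,0,0,0,-0.7],[-0.21,0,0.002,0,0,0,-0.7],[-0.24,0,0.002,0,0,0,-0.7],[-0.27,0,0.002,0,0,0,-0.7],[-0.3,0,0.002,0,0,0,-0.7]],
  ],
)

```text
t: 13.35
eef_pos: [484.2, -51.0, 278.2]
tcp_rot: [-3.142, 0.002, 2.641]
ft_force: [-4.7, 1.4, 10.9]
opening: 0.312
grip_force: 30.0
```

```bash
python3 go.py 531.7 -76.9 278 151.3
```

```text
t 13.35 pos [484.2427 -50.9888 278.1891] yaw 151.29 rp [-3.1415  0.0016] q6 -1.31 F [-4.7473  1.4081 10.8695] M [0.2023 0.9333 0.0059] op 0.312 gf 30.0
-> [531.7, -76.9, 278.0, 151.3] [-0.3605  0.0005  0.0018] [-0.      0.0002 -0.    ]
```

>>> arm_command(
  rows=[
    [[-0.03,0,0.001,0,0,0,-0.7],[-0.06,0,0.001,0,0,0,-0.7],[-0.09,0,0.001,0,0,0,-0.7],[-0.12,0,0.001,0,0,0,-0.7],[-0.15,0,0.001,0,0,0,-0.7],[-0.18,0,0.001,0,0,0,-0.7],[-0.21,0,0.001,0,0,0,-0.7],[-0.24,0,0.001,0,0,0,-0.7],[-0.27,0,0.001,0,0,0,-0.7],[-0.3,0,0.001,0,0,0,-0.7]],
  ],
)

```text
t: 14.18
eef_pos: [523.8, -72.6, 278.2]
tcp_rot: [-3.142, 0.002, 2.641]
ft_force: [-2.3, -0.3, 10.7]
opening: 0.314
grip_force: 30.0
```

```bash
python3 go.py 531.7 -76.9 278 151.3
cat > slats.py <<'E'
from m import *
np.set_printoptions(precision=1,suppress=True)
d=np.array([.877,-.480]);l=np.array([.480,.877]);o=np.array([468.5,-42.4])+6*d
for n in("top","side"):
    p,dd=read_camera(n);P=cloud(dd,*cam(n));q=P[np.isfinite(P[...,0])];s=(q[:,:2]-o)@d;t=(q[:,:2]-o)@l
    for k in(-95,-60,-45,-23,3,29,55,83):
        m=(abs(s-k)<8)&(abs(t)<17)&(q[:,2]<45)&(q[:,2]>20);print(n,k,m.sum(),np.median(q[m,2]) if m.any() else 0)
E
python3 slats.py
```

```text
t 14.18 pos [523.7634 -72.6282 278.2168] yaw 151.30 rp [-3.1415  0.002 ] q6 -1.33 F [-2.2827 -0.2801 10.7024] M [-0.1533  0.4604  0.0228] op 0.314 gf 30.0
-> [531.7, -76.9, 278.0, 151.3] [-0.0601  0.0004  0.0016] [-0.      0.0003 -0.    ]
top -95 0 0
top -60 0 0
top -45 0 0
top -23 0 0
top 3 0 0
top 29 0 0
top 55 0 0
top 83 0 0
side -95 23 29.78153907004105
side -60 23 30.042147869988526
side -45 49 29.83147030845703
side -23 75 29.28606147618075
side 3 67 29.777021014192428
side 29 35 29.90590621271747
side 55 0 0
side 83 0 0
```

>>> arm_command(
  rows=[
    [[-0.03,0,0.001,0,0,0,-0.7],[-0.05,0,0.001,0,0,0,-0.7],[-0.062,0,0.001,0,0,0,-0.7],[-0.062,0,0.001,0,0,0,-0.7],[-0.062,0,-0.02,0,0,0,-0.7],[-0.062,0,-0.06,0,0,0,-0.7],[-0.062,0,-0.1,0,0,0,-0.7],[-0.062,0,-0.2,0,0,0,-0.7],[-0.062,0,-0.32,0,0,0,-0.7],[-0.062,0,-0.32,0,0,0,-0.7]],
  ],
)

```text
t: 15.12
eef_pos: [531.8, -76.9, 327.4]
tcp_rot: [3.141, 0.003, 2.641]
ft_force: [0.3, -0.6, -5.4]
opening: 0.31
grip_force: 30.0
```

```bash
python3 slats.py; python3 go.py 495 3 325 150; python3 w.py w4
python3 - <<'E'
from m import *
P=np.load("pics/w4.npz")['P'];q=P[np.isfinite(P[...,0])]
d=np.array([.877,-.480]);l=np.array([.480,.877]);o=np.array([470.1,-42.9])+6*d
s=(q[:,:2]-o)@d;t=(q[:,:2]-o)@l
for k in(-95,-60,-45,-23,3,29,55,83):
    m=(abs(s-k)<8)&(abs(t)<21)&(q[:,2]<45)&(q[:,2]>20);print(k,m.sum(),np.median(q[m,2]) if m.any() else 0)
E
```

```text
top -95 0 0
top -60 0 0
top -45 0 0
top -23 0 0
top 3 0 0
top 29 0 0
top 55 0 0
top 83 0 0
side -95 22 29.344307563852908
side -60 24 29.21519526977471
side -45 51 29.70972990406267
side -23 86 29.635457451497018
side 3 95 29.457369838027375
side 29 89 29.687269017408425
side 55 82 29.740396035646995
side 83 33 29.3057870866337
t 15.22 pos [531.3694 -76.7781 324.9363] yaw 151.29 rp [-3.1413  0.0005] q6 -1.34 F [-0.5417  0.7865 -6.7416] M [-0.003  -0.0228  0.0491] op 0.316 gf 30.0
-> [495.0, 3.0, 325.0, 150.0] [ 0.4681  0.35   -0.0007] [-0.      0.0001  0.0036]
-95 41 29.03552715366743
-60 319 29.230707398592415
-45 501 29.062870360993657
-23 502 29.081084676763368
3 462 29.082722331809777
29 430 29.10814264926657
55 0 0
83 0 0
```

```bash
python3 go.py 497 6.2 325 150 497 6.2 257.3 150
```

```text
t 15.27 pos [531.295  -76.7842 324.3581] yaw 151.29 rp [-3.141  -0.0008] q6 -1.34 F [ 0.8065  0.0898 -4.3447] M [-0.0454  0.0007 -0.0248] op 0.312 gf 30.0
-> [497.0, 6.2, 325.0, 150.0] [ 0.4663  0.3754 -0.0041] [-0.0001 -0.0001  0.0036]
-> [497.0, 6.2, 257.3, 150.0] [ 0.     -0.      0.4513] [0. 0. 0.]
```

Tool x first (70 mm back), then across.

>>> arm_command(
  rows=[
    [[0.06,0,0,0,0,0,-0.7],[0.2,0,0,0,0,0,-0.7],[0.35,0,0,0,0,0,-0.7],[0.44,0.04,0,0,0,0,-0.7],[0.466,0.14,0,0,0,0.002,-0.7],[0.466,0.24,0,0,0,0.0036,-0.7],[0.466,0.33,0,0,0,0.0036,-0.7],[0.466,0.375,0,0,0,0.0036,-0.7],[0.466,0.375,0,0,0,0.0036,-0.7]],
  ],
)

```text
t: 16.02
eef_pos: [497.5, 7.2, 324.7]
tcp_rot: [-3.141, -0.0, 2.619]
ft_force: [-0.3, -0.6, -4.8]
opening: 0.314
grip_force: 30.0
```

```bash
python3 go.py 497 6.2 257.5 150
```

```text
t 16.02 pos [497.5353   7.1893 324.6731] yaw 150.08 rp [-3.1412 -0.0003] q6 -1.17 F [-0.3345 -0.5616 -4.8001] M [-0.0851 -0.0863  0.0011] op 0.314 gf 30.0
-> [497.0, 6.2, 257.5, 150.0] [-0.0003 -0.0073  0.4478] [-0.0001 -0.0001  0.0002]
```

>>> arm_command(
  rows=[
    [[0,-0.007,0.05,0,0,0,-0.7],[0,-0.007,0.15,0,0,0,-0.7],[0,-0.007,0.27,0,0,0,-0.7],[0,-0.007,0.36,0,0,0,-0.7],[0,-0.007,0.41,0,0,0,-0.7],[0,-0.007,0.435,0,0,0,-0.7],[0,-0.007,0.446,0,0,0,-0.7],[0,-0.007,0.45,0,0,0,-0.7],[0,-0.007,0.45,0,0,0,-0.7]],
  ],
)

```text
t: 16.77
eef_pos: [496.8, 5.0, 258.0]
tcp_rot: [-3.141, 0.001, 2.618]
ft_force: [-0.2, 0.1, -5.7]
opening: 0.312
grip_force: 30.0
```

```bash
python3 go.py
```

```text
t 16.77 pos [496.8326   4.9889 257.9937] yaw 149.99 rp [-3.1415  0.0007] q6 -1.17 F [-0.1866  0.1278 -5.713 ] M [-0.0707 -0.0202 -0.0155] op 0.312 gf 30.0
```

>>> arm_command(
  rows=[
    [[0,0.007,0.005,0,0,0,-0.7],[0,0.007,0.01,0,0,0,-0.7],[0,0.007,0.012,0,0,0,-0.7],[0,0.007,0.012,0,0,0,-0.7]],
  ],
)

```text
t: 17.1
eef_pos: [497.5, 6.1, 256.5]
tcp_rot: [3.141, 0.001, 2.618]
ft_force: [0.1, 0.1, 5.0]
opening: 0.313
grip_force: 30.0
```

>>> arm_command(
  rows=[
    [[0,0,0,0,0,0,-0.2],[0,0,0,0,0,0,0.26],[0,0,0,0,0,0,0.26],[0,0,0,0,0,0,0.26],[0,0,-0.05,0,0,0,0.26],[0,0,-0.2,0,0,0,0.26],[0,0,-0.4,0,0,0,0.26],[0,0,-0.65,0,0,0,0.26],[0,0,-0.9,0,0,0,0.26],[0,0,-0.9,0,0,0,0.26]],
  ],
)

```text
t: 17.93
eef_pos: [497.7, 6.1, 397.5]
tcp_rot: [3.138, 0.009, 2.618]
ft_force: [0.4, -0.1, 0.8]
opening: 0.633
grip_force: 0.0
```

```bash
python3 go.py; python3 look.py; python3 slats.py
```

```text
t 17.93 pos [497.6694   6.1218 397.46  ] yaw 150.01 rp [3.1382 0.0089] q6 -1.17 F [ 0.3737 -0.1061  0.773 ] M [-0.0032 -0.0522 -0.0043] op 0.633 gf 0.0
top chassis/tail (array([435.3,  35.7]), [7.953520774841309, 30.415771484375], np.float32(-26.33327)) med [440.3  33.4  40.4] 31
side block (array([496. ,   5.6]), [29.401391983032227, 36.71965408325195], np.float32(-30.220354)) med [493.3   5.8 102.8] 201
side chassis/tail (array([459.2,  32.1]), [44.25192642211914, 171.45973205566406], np.float32(-36.197716)) med [473.9  23.6  40.6] 672
top -95 90 30.23921591051493
top -60 65 29.668689144031532
top -45 45 30.3070757574136
top -23 41 29.906795385470446
top 3 40 29.9357186171859
top 29 39 29.481746029585565
top 55 83 30.052975229032427
top 83 83 30.35358539628737
side -95 23 29.70538360122066
side -60 25 28.97330357708313
side -45 52 29.78336494445307
side -23 87 29.720874079755617
side 3 91 29.93160350977962
side 29 88 29.81227466083243
side 55 85 29.905793212116237
side 83 73 29.56868600437508
```

View pics/side_l.png

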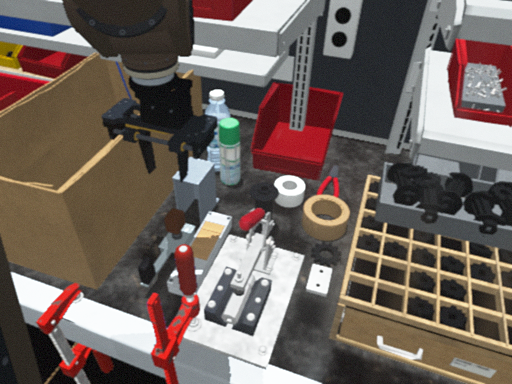

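The picture shows the roller standing upright on the bench left of the rail, with its grip block near (176,222). All four slats are flush. The bystanders are where they started, and the gripper is clear above everything.

```bash
python3 -c "
from cell import *
print(job_done())"
```

```text
the job is handed in; nothing more can be done
None
```

The job is handed in at about 18 s: the roller was drawn out by its tail, all four slats were pressed flush in one pass at about 11 N without bottoming the spring, and it now stands released on the open bench; I gripped the tail across its 30 mm rather than the advised 18 mm, because the carton wall left no room for the gripper body.

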